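# Push a row of bushes up to the stop in a welding trough

### The arm

A 6-joint arm with a two-finger parallel gripper is mounted at the origin on the work surface. World frame = base frame: x ahead of the robot, y to its left, z up, the work surface at z = 0. Lengths are in m, angles in rad, forces in N, time in s.
With the tool pointing down it reaches from about 0.35 to 0.8 m from the base axis. Payload 7.3 kg.
Tool frame: the origin (TCP) lies between the finger pads; the fingertips stand 19 mm ahead of it and the grasp point (between the pads) is the TCP (bot.tip_extent is the distance from the TCP to the fingertips, in m); z points along the fingers, y is the line along which they close (so a half turn about z gives the same grasp; the last joint's range is limited). The gripper opens to 85 mm and grips with 20 to 120 N. Pads are 22 mm wide; open, the fingers measure 114 mm over their backs; the gripper's body (76 mm by 85 mm) begins 54 mm behind the grasp point. The pads swing forward as they close: fully open they stand 13 mm farther back than shut.
Start: joints at [-0.146, 0.342, 1.524, -0, 1.275, -0.146], TCP at [0.525, 0, 0.25] pointing down, gripper open.
Joint ranges: [-2.53, 2.53], [-0.77, 2.02], [0.04, 2.7], [-1, 4.14], [0.28, 2.66], [-3.11, 3.11]. Speed limits (rad/s): [2.57, 2.57, 3.14, 3.14, 3.14, 3.14].

### API

Orientations are given as a unit quaternion [x, y, z, w].
In Python, from plant import bot, read_camera, boxes_of, trace gives the robot as it stands.
- The arm moves only by the tool carry_out, never from a script. Its argument "increments" is a list of rows, each a list of 3 entries, a list of its own where there are three numbers: the opening, from 0 (shut) to 1 (fully open), then the shift along the tool's x, y, z in cm, then the turn about the tool's z in degrees. In form: [[grip, [dx, dy, dz], roll], ...]. A call has 1 to 8 rows; each row is the pose to reach, as a shift and turn from the pose commanded when the call began, along the tool's axes at that moment; what a row does not reach only later rows make up. A row lasts 1/10 s, in which the tool goes at most 50 mm and 8.59 degrees, less where a joint would pass 70% of its speed; a pose out of reach is approached as far as the arm can. A call with a gripper value outside its range is refused whole. The fingers move at their own pace and stop on an object; "newtons" is the grip in N (left out, the last holds). Time passes only in rows, so rows that repeat a pose let the fingers close. It gives the time, the measured TCP pose, the force, the opening and the grip force at its end, in the units of the state.
- bot.sense(): the state, without advancing time (a new reading comes with each control period).
- read_camera(name): name is "scene" or "side" or "wrist"; returns a dict with "pixels" (480x640x3 uint8, red, green, blue), "mtx" (3x3 intrinsics, pixels), "dist_coeffs" ([k1, k2, p1, p2, k3] as OpenCV has them; the pictures are not rectified), "R" (3x3) and "t" (3): a world point X has camera coordinates R X + t. Camera axes: x right, y down, z forward; pixel columns grow to the right and rows downward; lengths in m; the calibration is good to about 2 mm. A picture is of the moment at which its call begins. There is no depth.
- bot.job_done(): hands the job in; it is judged then, once.
Trained networks look in a picture, given as the dict that the camera call returned (one of the last four; its "shot" number tells which), for a name from the list of things; names that differ only in an ending like _2 or _b are one class to them, and where a whole thing is asked for, a point or a joint stands for the part that bears it (a point fixed in the world has none). Each returns a list of dicts, best first, with "p" (0 to 1); they miss things now and then, are a little off and sometimes report something else, mostly with a low value. They report only what shows in the picture. A call takes as long as a camera call. They do not tell look-alikes from the thing itself.
- boxes_of(label, picture): "position" ([x, y, z] in m, in world coordinates, good to about 4 mm: the middle of the surface that is visible of it).
- trace(label, picture): "region" (480x640 bool, what is visible of it).
The state is a dict: "time": time; "qpos": joint angles; "dq": joint speeds; "joint_torque": joint torques, N m; "tool_pos": TCP position; "tool_rot": TCP orientation; "contact_force": force on the tool from outside, world axes, zero at the start; "wrist_torque": the same for the moment, N m; "finger_gap": finger opening in m; "grasp_force": force on a finger pad.
Only numpy, scipy, OpenCV 4.12 (cv2) and the standard library are available. Lean on these libraries where they do the work, as an engineer would, in place of code of your own. Each camera call takes 0.05 s, during which the arm holds its last target. There are 200 camera calls.

### The job

Four steel bushes lie end to end in the angle-iron trough on the welding bench: with the fingertips, push the row along the trough from its rear end, all together as one closed-up train, until the leading bush is tight against the clamped stop plate and no gap is left anywhere, then take the hand away. Do not grip a bush or lift one out of the V, and do not shove the stop out of the place where it is clamped. Leave everything else on the bench where it lies.

Things in the scene. Friction and masses are not known exactly. Their poses are not given: they have to be found in the camera images.
- rail: Trough of rusty 40 x 40 x 4 mm angle iron, 460 mm long, point down as a V on two low feet (124 mm wide, 22 mm high), bolted down; both ends open. Origin: middle of its length, at bench height; x runs level along it to the end stop, z up. Upper edges 39 mm above the bench, 25 mm either side of the middle line; inside of the V: 14 mm up on that line, rising 1 mm per mm sideways
- stop_face (a point): End stop: bright steel plate 40 mm wide standing across the V (top 66 mm above the bench), held to the trough by a small blue G-clamp just behind it. Point: middle of the face the row must meet, at the bushes' axis height; x is the trough's x (away from the row), z up. The clamp holds by friction: pushed with over about 90 N the stop slips along the trough
- bush1_mid (a point): Loose turned steel bush lying in the V, a plain cylinder 38 mm in diameter, 40 mm long, 16 mm bore, 0.25 to 0.33 kg; this point is its centre, 40.5 mm above the bench (top at 59.5 mm); x along its axis. Leading bush, nearest the stop, with 85 to 225 mm of empty trough ahead of it at the start
- bush2_mid (a point): Loose turned steel bush lying in the V, a plain cylinder 38 mm in diameter, 40 mm long, 16 mm bore, 0.25 to 0.33 kg; this point is its centre, 40.5 mm above the bench (top at 59.5 mm); x along its axis. The second of the row, end to end with the first and third
- bush3_mid (a point): Loose turned steel bush lying in the V, a plain cylinder 38 mm in diameter, 40 mm long, 16 mm bore, 0.25 to 0.33 kg; this point is its centre, 40.5 mm above the bench (top at 59.5 mm); x along its axis. The third of the row
- bush4_mid (a point): Loose turned steel bush lying in the V, a plain cylinder 38 mm in diameter, 40 mm long, 16 mm bore, 0.25 to 0.33 kg; this point is its centre, 40.5 mm above the bench (top at 59.5 mm); x along its axis. Last of the row, farthest from the stop; its free rear face is 20 mm behind this point, with empty trough behind. The whole row slides under a push of 3 to 9 N
- spare1: A bystander: a spare bush of the same kind standing upright on the bench (38 mm diameter, 40 mm high) beside the trough on the robot's side; origin at its centre
- spare2: A bystander: another spare bush standing upright, on the far side of the trough; origin at its centre
- washer: A bystander: a flat brass-coloured washer, 44 mm across, 5 mm thick, on the robot's side of the trough; origin at the centre of its underside
- magnet: A bystander: a flat red triangular welding magnet, about 90 x 85 x 17 mm, on the far side of the trough; origin near its middle, underside
- chipper: A bystander: a slag hammer lying to the left of the trough, 270 mm long along its x, head 130 mm wide, up to 24 mm high; origin under its middle
- wirebrush: A bystander: a wooden wire brush lying between the robot and the left end of the trough, 290 x 36 x 32 mm, long along its x; origin under its middle
- electrodes: A bystander: an orange pack of welding rods to the right of the trough, 370 x 70 x 32 mm, long along its x; origin under its middle
Things that resemble listed ones, but are neither listed nor needed, are in the scene too. What is shaped like the part that bears bush4_mid but black is not meant.

How it is judged:
At the end, for the whole second after the job is handed in: The leading bush's front face is within 2.5 mm of the stop plate, each bush touches the next (gap under 2 mm), all four lie seated and straight in the V (centres within 4 mm of their place, axes within 0.06 rad), and the stop is within 5 mm of where it was clamped (x of bush1_mid in the frame of stop_face between -0.0225 and -0.016 m and distance between bush1_mid and bush2_mid below 0.042 m and distance between bush2_mid and bush3_mid below 0.042 m and distance between bush3_mid and bush4_mid below 0.042 m and z of bush1_mid in the frame of rail between 0.03653 and 0.04453 m and y of bush1_mid in the frame of rail between -0.004 and 0.004 m and z of bush2_mid in the frame of rail between 0.03653 and 0.04453 m and y of bush2_mid in the frame of rail between -0.004 and 0.004 m and z of bush3_mid in the frame of rail between 0.03653 and 0.04453 m and y of bush3_mid in the frame of rail between -0.004 and 0.004 m and z of bush4_mid in the frame of rail between 0.03653 and 0.04453 m and y of bush4_mid in the frame of rail between -0.004 and 0.004 m and angle between the x axis of each of bush1_mid, bush2_mid, bush3_mid, bush4_mid and the x axis of rail, either way round below 0.06 rad and distance of stop_face from where it was at the start of the episode below 0.005 m).
It fails at once if the row comes apart: a gap of more than 10 mm between two neighbouring bushes (distance between bush1_mid and bush2_mid above 0.05 m or distance between bush2_mid and bush3_mid above 0.05 m or distance between bush3_mid and bush4_mid above 0.05 m).
It fails at once if a bush is lifted or tipped out of the V (its centre raised by more than 10 mm or 12 mm off the trough's middle line) (z of any of bush1_mid, bush2_mid, bush3_mid, bush4_mid in the frame of rail above 0.05053 m or y of any of bush1_mid, bush2_mid, bush3_mid, bush4_mid in the frame of rail above 0.012 m or y of any of bush1_mid, bush2_mid, bush3_mid, bush4_mid in the frame of rail below -0.012 m).
It fails at once if a bush is taken between the fingers (grasp point within 24 mm of its centre) (distance between the grasp point and bush1_mid below 0.024 m or distance between the grasp point and bush2_mid below 0.024 m or distance between the grasp point and bush3_mid below 0.024 m or distance between the grasp point and bush4_mid below 0.024 m).
It fails at once if the stop is shoved along by more than 5 mm (distance of stop_face from where it was at the start of the episode above 0.005 m).
It fails at once if another thing on the bench is moved by more than 20 mm (distance of any of spare1, spare2, washer, magnet, chipper, wirebrush, electrodes from where it was at the start of the episode above 0.02 m).
It also fails if it takes over 40 s, if anything falls off the work surface, if the arm or the gripper's body presses on something with over 40 N, if the wrist force passes 120 N, or if a joint passes its speed limit or range.

## Working session

There is one attempt and no reset: what is moved stays moved. The work goes in short steps, Python scripts to look and compute and a tool call to move; the robot and the scene stay as the last step left them, time stands still between calls to the robot, and variables do not carry over. Pictures are saved under pics/ and viewed, at most 10 in all, crops included, and the job is handed in when it is done.

Besides the shell and the picture viewer there is one more tool, called after ">>>" by a JSON object that holds its "op" and its "data", one argument or row to a line. carry_out: Moves the arm, as the interface text tells. Its arguments: {"type":"object","properties":{"increments":{"type":"array"},"newtons":{"type":"number"}},"required":["increments"]}

```bash
mkdir -p pics
cat > h.py <<'E'
import numpy as np, cv2
from plant import bot, read_camera, boxes_of, trace
def save(p,n): cv2.imwrite('pics/'+n,cv2.cvtColor(p['pixels'],cv2.COLOR_RGB2BGR))
def ray(p,uv,z):
    q=cv2.undistortPoints(np.array([[uv]],float),np.array(p['mtx']),np.array(p['dist_coeffs']))[0,0]
    R=np.array(p['R']);t=np.array(p['t']);c=-R.T@t;d=R.T@np.array([q[0],q[1],1]);return c+d*(z-c[2])/d[2]
def proj(p,X):
    return cv2.projectPoints(np.array(X,float).reshape(-1,3),cv2.Rodrigues(np.array(p['R']))[0],np.array(p['t']),np.array(p['mtx']),np.array(p['dist_coeffs']))[0][:,0]
E
python3 - <<'E'
from h import *
for c in ['scene','side']:
    p=read_camera(c); save(p,c+'1.png')
    R=np.array(p['R']);print(c,'cam',-R.T@np.array(p['t']))
    for l in ['rail','stop_face','bush1_mid','spare1','washer','magnet','chipper','wirebrush','electrodes']:
        try: print(l,[(np.round(b['position'],3).tolist(),round(b['p'],2)) for b in boxes_of(l,p)][:8])
        except Exception as e: print(l,e)
s=bot.sense();print(s['tool_pos'],s['tool_rot'],s['contact_force'],s['time'],bot.tip_extent)
E
```

```text
scene cam [1.07361634 0.77274987 1.21663062]
rail [([0.565, 0.082, 0.029], 0.83)]
stop_face [([0.598, 0.147, 0.047], 0.7)]
bush1_mid [([0.489, 0.099, 0.033], 0.7), ([0.532, -0.045, 0.054], 0.65), ([0.599, 0.495, 0.016], 0.17)]
spare1 [([0.633, -0.032, 0.037], 0.74), ([0.487, 0.099, 0.032], 0.54)]
washer [([0.412, -0.071, 0.006], 0.53)]
magnet [([0.636, -0.153, 0.016], 0.63)]
chipper [([0.6, 0.497, 0.017], 0.85)]
wirebrush [([0.313, 0.304, 0.034], 0.91)]
electrodes [([0.577, -0.464, 0.032], 0.58)]
side cam [ 0.31616303 -0.78520194  1.02946288]
rail [([0.546, 0.013, 0.032], 0.89)]
stop_face [([0.595, 0.136, 0.055], 0.89), ([0.531, -0.055, 0.061], 0.25)]
bush1_mid [([0.529, -0.057, 0.06], 0.67)]
spare1 [([0.628, -0.047, 0.031], 0.52)]
washer [([0.404, -0.068, 0.01], 0.64)]
magnet [([0.63, -0.157, 0.017], 0.93), ([0.49, -0.181, 0.056], 0.33)]
chipper [([0.461, 0.477, 0.017], 0.56), ([0.627, -0.047, 0.031], 0.26)]
wirebrush [([0.31, 0.269, 0.028], 0.85)]
electrodes [([0.56, -0.483, 0.035], 0.85)]
[5.25024369e-01 2.38431028e-05 2.50351685e-01] [7.07102998e-01 7.07110560e-01 5.01649831e-05 6.41962966e-05] [ 0.48680022 -0.04518233 -0.4618665 ] 1.0 0.019
```

View pics/scene1.png

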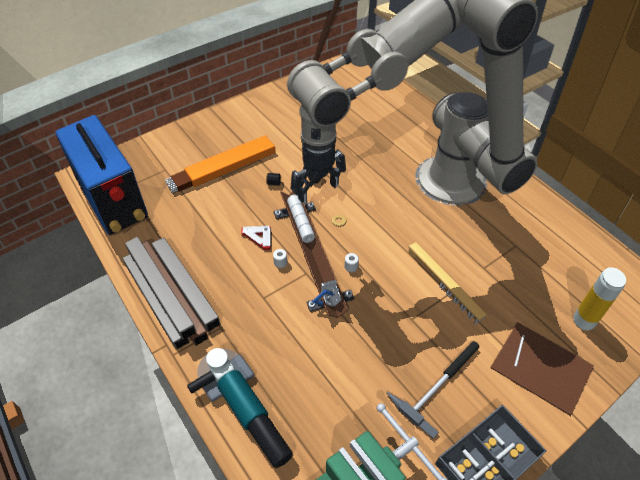

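View pics/side1.png

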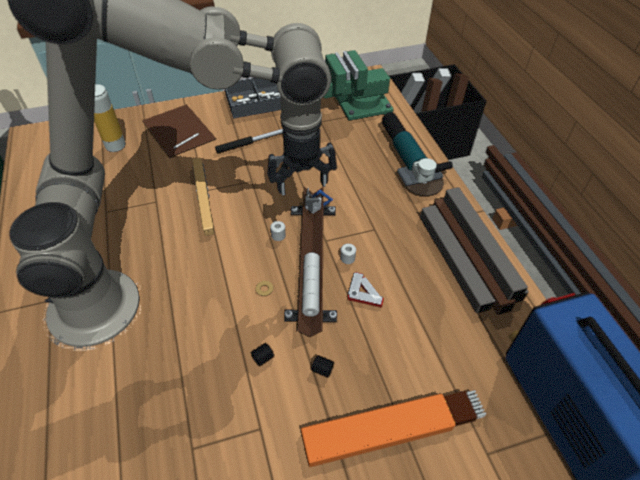

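The bench is as described. The row is the four silver bushes in the trough, at scene (290–312, 197–242) and side (311, 255–315). The stop and blue clamp are at scene (328, 295) and side (315, 203). The two black cylinders, at side (262, 354) and (322, 366), are decoys. I'll confirm this in one enlarged crop.

Run:
```python
from h import *
a=cv2.imread('pics/scene1.png')[180:320,240:380];b=cv2.imread('pics/side1.png')[185:345,250:390]
cv2.imwrite('pics/c1.png',np.hstack([cv2.resize(a,(400,400),interpolation=cv2.INTER_CUBIC),cv2.resize(b,(400,457),interpolation=cv2.INTER_CUBIC)[:400]*1 if 0 else cv2.resize(b,(350,400),interpolation=cv2.INTER_CUBIC)]))
for c in ['scene','side']:
    p=read_camera(c)
    for l in ['rail','bush4_mid','stop_face']:
        for r in trace(l,p)[:5]:
            m=r['region'].astype(np.uint8); pts=cv2.findNonZero(m)
            box=cv2.boxPoints(cv2.minAreaRect(pts)); z={'rail':.039,'bush4_mid':.0405,'stop_face':.05}[l]
            print(c,l,round(r['p'],2),len(pts),np.round(box).tolist(),[np.round(ray(p,u,z)[:2],3).tolist() for u in box])
```

```text
scene rail 0.87 2514 [[261.0, 201.0], [304.0, 182.0], [359.0, 308.0], [317.0, 327.0]] [[0.564, -0.236], [0.414, -0.228], [0.556, 0.227], [0.677, 0.208]]
scene rail 0.39 436 [[242.0, 227.0], [270.0, 227.0], [270.0, 248.0], [242.0, 248.0]] [[0.662, -0.182], [0.596, -0.135], [0.637, -0.07], [0.701, -0.115]]
scene bush4_mid 0.7 168 [[266.0, 173.0], [280.0, 173.0], [280.0, 185.0], [266.0, 185.0]] [[0.488, -0.33], [0.453, -0.304], [0.481, -0.26], [0.516, -0.285]]
scene stop_face 0.6 467 [[309.0, 284.0], [336.0, 278.0], [342.0, 303.0], [315.0, 309.0]] [[0.624, 0.1], [0.555, 0.125], [0.59, 0.196], [0.656, 0.171]]
side rail 0.93 2811 [[285.0, 188.0], [336.0, 188.0], [336.0, 336.0], [285.0, 336.0]] [[0.534, 0.225], [0.671, 0.184], [0.523, -0.26], [0.416, -0.228]]
side bush4_mid 0.87 348 [[302.0, 293.0], [319.0, 293.0], [319.0, 315.0], [302.0, 315.0]] [[0.483, -0.13], [0.521, -0.141], [0.503, -0.199], [0.466, -0.188]]
side bush4_mid 0.78 339 [[249.0, 352.0], [267.0, 341.0], [276.0, 356.0], [258.0, 367.0]] [[0.331, -0.245], [0.374, -0.23], [0.384, -0.27], [0.342, -0.284]]
side bush4_mid 0.67 220 [[303.0, 266.0], [319.0, 266.0], [319.0, 281.0], [303.0, 281.0]] [[0.507, -0.054], [0.544, -0.065], [0.531, -0.108], [0.494, -0.097]]
side bush4_mid 0.65 312 [[310.0, 370.0], [318.0, 354.0], [335.0, 362.0], [327.0, 378.0]] [[0.446, -0.322], [0.473, -0.291], [0.501, -0.32], [0.474, -0.35]]
side stop_face 0.61 339 [[300.0, 201.0], [316.0, 184.0], [332.0, 200.0], [315.0, 216.0]] [[0.557, 0.156], [0.619, 0.205], [0.641, 0.134], [0.581, 0.089]]
```

View pics/c1.png

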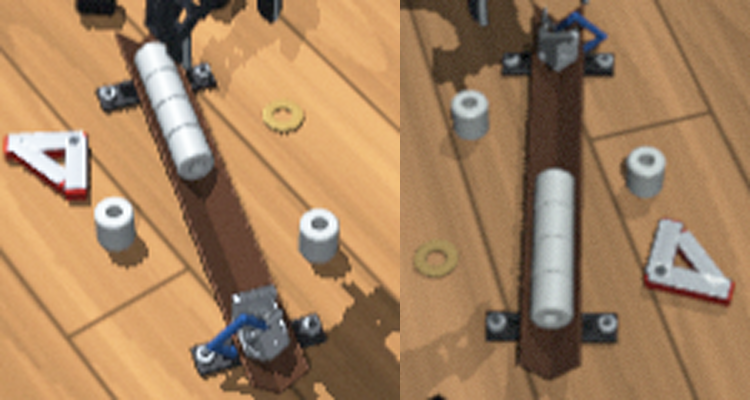

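Confirmed: the crop shows four silver bushes end to end, with the rear face at side (311, 315) and the front face at scene (308, 240). The two upright spares and the black cylinders are not meant. Next I fit the cylinder silhouette of the row in both views.

```bash
cat > fit.py <<'E'
from h import *
from scipy.optimize import minimize
def model(P,cx,cy,yaw,L=.16):
    ax=np.array([np.cos(yaw),np.sin(yaw),0]);n=np.array([-ax[1],ax[0],0]);a=np.linspace(0,2*np.pi,32)
    X=np.array([[cx,cy,.0405]+s*L/2*ax+.019*(np.cos(t)*n+np.sin(t)*np.array([0,0,1])) for s in(-1,1) for t in a])
    h=cv2.convexHull(proj(P,X).astype(np.float32)); m=np.zeros((480,640),np.uint8)
    cv2.fillPoly(m,[np.round(h*16).astype(np.int32)],255,cv2.LINE_AA,4); return m/255.
def masks(P,g):
    hsv=cv2.cvtColor(P['pixels'],cv2.COLOR_RGB2HSV)
    roi=cv2.dilate((model(P,*g)>0).astype(np.uint8),np.ones((13,13)))
    return ((hsv[...,1]<60)&(hsv[...,2]>85)&(roi>0)).astype(float)
def fit(Ps,g):
    M=[masks(P,g) for P in Ps]
    f=lambda v:sum(((model(P,*v)-m)**2).sum() for P,m in zip(Ps,M))
    s=np.array([[0,0,0],[.012,0,0],[0,.012,0],[0,0,.08]])
    r=minimize(f,g,method='Nelder-Mead',options=dict(initial_simplex=np.array(g)+s,xatol=1e-4,fatol=.1))
    return r.x,r.fun,[m.sum() for m in M]
E
python3 - <<'E'
from fit import *
Ps=[read_camera('scene'),read_camera('side')]
g=[.517,-.1,1.27]
for pp in (Ps[:1],Ps[1:],Ps):
    v=fit(pp,g)
    v=fit(pp,v[0]); print(np.round(v[0],4),v[1:])
c=v[0];ax=np.array([np.cos(c[2]),np.sin(c[2])])
print('rear',c[:2]-.08*ax,'front',c[:2]+.08*ax)
p=Ps[1]
for u in [(296.8,331.8),(321.6,332.2),(302.4,209),(323.2,217)]: print('edge side',ray(p,u,.039)[:2])
p=Ps[0]
for u in [(328.2,316.5),(346,311),(281,192)]: print('edge scene',ray(p,u,.039)[:2])
E
```

```text
[ 0.5068 -0.1125  1.2631] (np.float64(87.26866589773164), [np.float64(675.0)])
[ 0.5112 -0.1084  1.2554] (np.float64(78.8482429834679), [np.float64(979.0)])
[ 0.5097 -0.1084  1.2518] (np.float64(208.08707420222993), [np.float64(676.0), np.float64(979.0)])
rear [ 0.48458751 -0.18433847] front [ 0.53475984 -0.03240843]
edge side [ 0.44328013 -0.22517783]
edge side [ 0.49568451 -0.242083  ]
edge side [0.55868364 0.13337066]
edge side [0.60344756 0.08913473]
edge scene [0.6367748  0.20191389]
edge scene [0.59053476 0.2151733 ]
edge scene [ 0.49454435 -0.23389892]
```

>>> {"op": "carry_out", "data": {
  "increments": [
    [0,[-4.5,-1,2],5],
    [0,[-9,-2,4],10],
    [0,[-13.5,-3,6],15],
    [0,[-18,-4,8],18],
    [0,[-22.2,-5.2,10],18],
    [0,[-22.2,-5.2,10],18],
    [0,[-22.2,-5.2,10],18]
  ],
  "newtons": 60
}}

```text
time: 2.2
tool_pos: [0.4725, -0.2226, 0.1499]
tool_rot: [0.81, 0.587, -0.0, -0.001]
contact_force: [-0.1, 0.2, 0.1]
finger_gap: -0.0
grasp_force: 0.0
```

Run:
```python
from fit import *
w=read_camera('wrist');s=read_camera('side');c=read_camera('scene')
u=np.array([.311,.9505])
for n,pp in (('side',[s]),('both',[s,c])):
    v=fit(pp,[.510,-.108,1.255]);x=v[0];a=np.array([np.cos(x[2]),np.sin(x[2])]);print(n,np.round(x,4),v[1:],'rear',x[:2]-.08*a)
for P in (s,c): print(proj(P,[[.4725,-.2226,.1309],[.4725,-.2226,.1179]]), boxes_of('stop_face',P)[:1])
a=[cv2.cvtColor(cv2.resize(w['pixels'],(400,300)),cv2.COLOR_RGB2BGR),cv2.cvtColor(cv2.resize(s['pixels'][180:360,210:450],(400,300),interpolation=2),cv2.COLOR_RGB2BGR)]
cv2.imwrite('pics/c2.png',np.hstack(a))
```

```text
side [ 0.5119 -0.0964  1.2939] (np.float64(918.126059207997), [np.float64(514.0)]) rear [ 0.49006515 -0.17336312]
both [ 0.5102 -0.1055  1.2676] (np.float64(1063.7886658977316), [np.float64(514.0), np.float64(642.0)]) rear [ 0.48633926 -0.18187024]
[[308.68780018 304.9571737 ]
 [308.74851505 308.32841502]] []
[[287.83361778 168.89538502]
 [288.0236765  172.15540526]] [{'position': [0.5958, 0.1493, 0.0453], 'p': 0.63}]
```

View pics/c2.png

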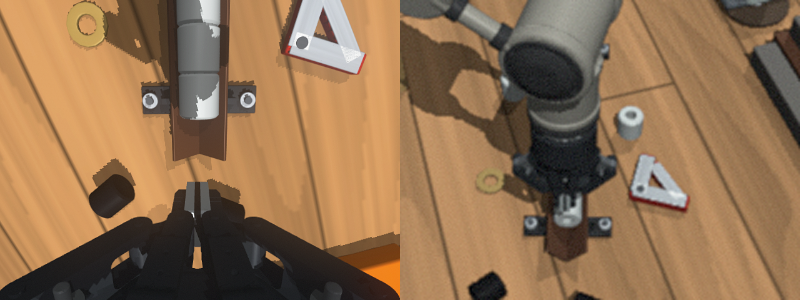

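The wrist crop shows the rear face of bush 4 at about full-size pixel (318, 190). The trough end is at (277–363, 253), the fingers are in line with the trough, and a black decoy lies well to one side.

Run:
```python
from h import *
w=read_camera('wrist');s=bot.sense();t=np.array(s['tool_pos'])
q=s['tool_rot'];from scipy.spatial.transform import Rotation as R_
T=R_.from_quat(q).as_matrix()
for n,uv,z in [('railL',(277,253),.039),('railR',(363,253),.039),('railLfar',(283,5),.039),('railRfar',(366,5),.039),('rear top',(318,185),.0595),('rear bot',(318,192),.030)]:
    X=ray(w,uv,z);print(n,np.round(X,4),'tool cm',np.round((X-t)@T*100,2))
cv2.imwrite('pics/w_e.png',cv2.cvtColor(cv2.resize(w['pixels'][120:340,200:440],(720,600),interpolation=cv2.INTER_CUBIC)[:600],cv2.COLOR_RGB2BGR))
```

```text
railL [ 0.4475 -0.2197  0.039 ] tool cm [-0.68 -2.55 11.2 ]
railR [ 0.5002 -0.2368  0.039 ] tool cm [-0.69  2.99 11.2 ]
railLfar [ 0.4982 -0.0859  0.039 ] tool cm [13.6  -1.83 11.19]
railRfar [ 0.5412 -0.0998  0.039 ] tool cm [13.61  2.69 11.2 ]
rear top [ 0.4869 -0.1828  0.0595] tool cm [4.04 0.07 9.15]
rear bot [ 0.4843 -0.1917  0.03  ] tool cm [ 3.11  0.09 12.1 ]
```

View pics/w_e.png

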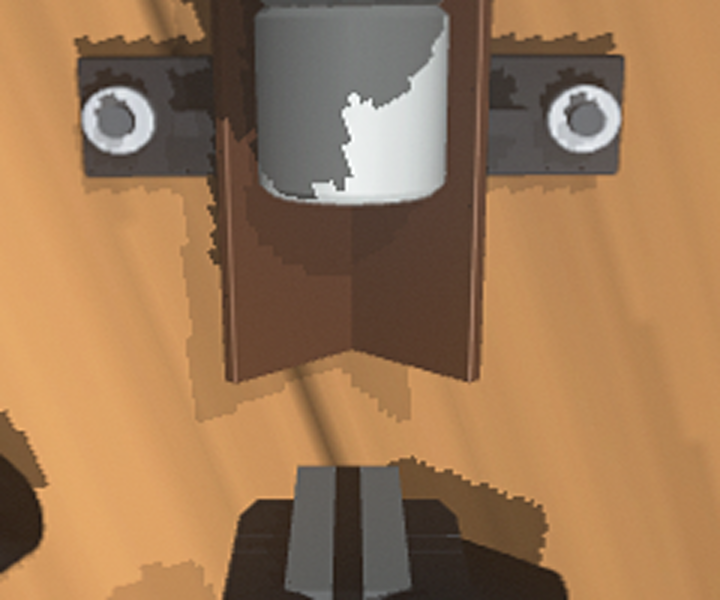

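>>> {"op": "carry_out", "data": {
  "increments": [
    [0,[0,0.1,4],0],
    [0,[0,0.1,7],0],
    [0,[0,0.1,8.5],0],
    [0,[0,0.1,9.2],0],
    [0,[0,0.1,9.6],0],
    [0,[0,0.1,9.6],0],
    [0,[0,0.1,9.6],0]
  ]
}}

```text
time: 3.2
tool_pos: [0.4746, -0.2225, 0.0552]
tool_rot: [0.809, 0.588, 0.0, 0.001]
contact_force: [-0.8, 0.3, 0.4]
finger_gap: 0.0004
grasp_force: 0.0
```

>>> {"op": "carry_out", "data": {
  "increments": [
    [0,[0.5,0,0.15],0],
    [0,[1.0,0,0.2],0],
    [0,[1.5,0,0.2],0],
    [0,[1.9,0,0.2],0],
    [0,[2.2,0,0.2],0],
    [0,[2.5,0,0.2],0],
    [0,[2.8,0,0.2],0],
    [0,[3.0,0,0.2],0]
  ]
}}

```text
time: 4.0
tool_pos: [0.483, -0.1946, 0.0524]
tool_rot: [0.809, 0.588, -0.001, 0.001]
contact_force: [-2.4, -6.5, 1.3]
finger_gap: -0.0001
grasp_force: 3.4
```

>>> {"op": "carry_out", "data": {
  "increments": [
    [0,[0.2,0,0],0],
    [0,[0.4,0,0],0],
    [0,[0.6,0,0],0],
    [0,[0.8,0,0],0],
    [0,[1.0,0,0],0]
  ]
}}

```text
time: 4.5
tool_pos: [0.486, -0.1853, 0.0524]
tool_rot: [0.809, 0.588, -0.001, 0.0]
contact_force: [-3.3, -6.2, 1.4]
finger_gap: -0.0001
grasp_force: 3.4
```

>>> {"op": "carry_out", "data": {
  "increments": [
    [0,[0.4,0,0],0],
    [0,[0.8,0,0],0],
    [0,[1.2,0,0],0],
    [0,[1.6,0,0],0],
    [0,[2.0,0,0],0],
    [0,[2.4,0,0],0],
    [0,[2.8,0,0],0],
    [0,[3.2,0,0],0]
  ]
}}

```text
time: 5.3
tool_pos: [0.4957, -0.1548, 0.0524]
tool_rot: [0.809, 0.588, -0.001, 0.0]
contact_force: [-3.8, -5.9, 1.1]
finger_gap: -0.0001
grasp_force: 3.6
```

>>> {"op": "carry_out", "data": {
  "increments": [
    [0,[0.4,0,0],0],
    [0,[0.8,0,0],0],
    [0,[1.2,0,0],0],
    [0,[1.6,0,0],0],
    [0,[2.0,0,0],0],
    [0,[2.4,0,0],0],
    [0,[2.8,0,0],0],
    [0,[3.2,0,0],0]
  ]
}}

```text
time: 6.1
tool_pos: [0.5055, -0.1243, 0.0524]
tool_rot: [0.809, 0.588, -0.001, 0.0]
contact_force: [-4.0, -6.4, 2.6]
finger_gap: 0.0002
grasp_force: 3.8
```

Run:
```python
from h import *
c=read_camera('scene');w=read_camera('side');x=read_camera('wrist')
f=lambda a:cv2.cvtColor(cv2.resize(a,(400,400),interpolation=cv2.INTER_CUBIC),cv2.COLOR_RGB2BGR)
cv2.imwrite('pics/c3.png',np.hstack([f(c['pixels'][200:330,250:380]),f(x['pixels'][0:400,120:520])]))
print(boxes_of('stop_face',c)[:1]); print(bot.sense()['contact_force'])
```

```text
[{'position': [0.5958, 0.1495, 0.0444], 'p': 0.98}]
[-3.88624304 -4.11955342  2.97006135]
```

View pics/c3.png

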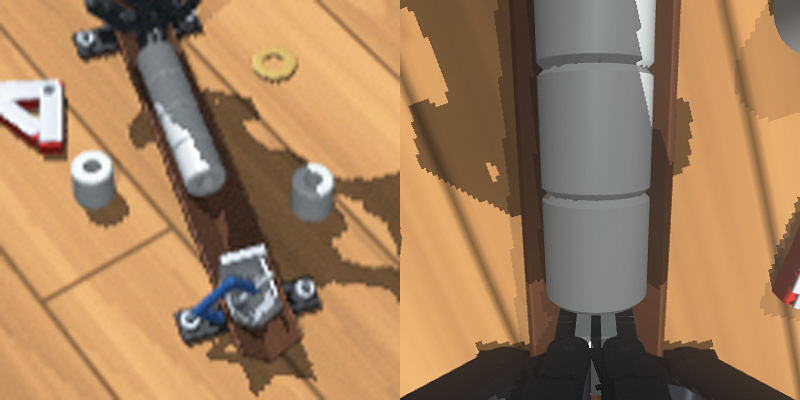

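The row is closed up and the fingers are centred on the rear face (wrist view). In the scene view the front face is at about (317, 259) and the stop's top edge at about (329, 281), so there is still a gap. There is a slight sideways rub, so I'll raise 1.5 mm and shift 1 mm.

Run:
```python
from h import *
c=read_camera('scene');s=read_camera('side')
u=np.array([.311,.9505]);t=np.array(bot.sense()['tool_pos'])[:2]
for uv,z in [((322,283.8),.066),((336,280.3),.066),((329,281.5),.066),((317.3,259.1),.0405)]:
    X=ray(c,uv,z)[:2];print(uv,np.round(X,4),'along from TCP',(X-t)@u)
print(bot.sense()['time'])
```

```text
(322, 283.8) [0.6019 0.1268] along from TCP 0.26806239308497837
(336, 280.3) [0.5661 0.1389] along from TCP 0.26850071509976275
(329, 281.5) [0.583  0.1314] along from TCP 0.2666355610086077
(317.3, 259.1) [0.5541 0.0388] along from TCP 0.16958454394008948
6.4
```

>>> {"op": "carry_out", "data": {
  "increments": [
    [0,[0.3,-0.05,-0.1],0],
    [0,[0.6,-0.1,-0.15],0],
    [0,[0.9,-0.1,-0.15],0],
    [0,[1.2,-0.1,-0.15],0],
    [0,[1.5,-0.1,-0.15],0],
    [0,[1.8,-0.1,-0.15],0],
    [0,[2.1,-0.1,-0.15],0],
    [0,[2.4,-0.1,-0.15],0]
  ]
}}

```text
time: 7.2
tool_pos: [0.5126, -0.1, 0.0538]
tool_rot: [0.809, 0.588, -0.0, -0.0]
contact_force: [0.3, -4.2, -3.9]
finger_gap: 0.0002
grasp_force: 2.4
```

>>> {"op": "carry_out", "data": {
  "increments": [
    [0,[0.4,0,0],0],
    [0,[0.8,0,0],0],
    [0,[1.2,0,0],0],
    [0,[1.6,0,0],0],
    [0,[2.0,0,0],0],
    [0,[2.4,0,0],0],
    [0,[2.8,0,0],0],
    [0,[3.2,0,0],0]
  ]
}}

```text
time: 8.0
tool_pos: [0.5224, -0.0695, 0.0538]
tool_rot: [0.809, 0.588, -0.0, -0.0]
contact_force: [-1.5, -4.9, -3.4]
finger_gap: -0.0001
grasp_force: 2.4
```

>>> {"op": "carry_out", "data": {
  "increments": [
    [0,[0.3,0,0],0],
    [0,[0.6,0,0],0],
    [0,[0.9,0,0],0],
    [0,[1.2,0,0],0],
    [0,[1.5,0,0],0],
    [0,[1.8,0,0],0],
    [0,[2.1,0,0],0],
    [0,[2.4,0,0],0]
  ]
}}

```text
time: 8.8
tool_pos: [0.5297, -0.0468, 0.0538]
tool_rot: [0.809, 0.588, -0.0, -0.0]
contact_force: [-2.1, -3.8, -1.6]
finger_gap: -0.0005
grasp_force: 2.6
```

>>> {"op": "carry_out", "data": {
  "increments": [
    [0,[0.1,0,0],0],
    [0,[0.2,0,0],0],
    [0,[0.3,0,0],0],
    [0,[0.4,0,0],0],
    [0,[0.5,0,0],0],
    [0,[0.6,0,0],0],
    [0,[0.7,0,0],0],
    [0,[0.8,0,0],0]
  ]
}}

```text
time: 9.6
tool_pos: [0.5321, -0.0394, 0.0538]
tool_rot: [0.809, 0.588, -0.0, -0.0]
contact_force: [-1.0, -5.2, -1.8]
finger_gap: -0.0001
grasp_force: 2.7
```

Run:
```python
from h import *
c=read_camera('scene');x=read_camera('side')
f=lambda a:cv2.cvtColor(cv2.resize(a,(400,400),interpolation=cv2.INTER_CUBIC),cv2.COLOR_RGB2BGR)
cv2.imwrite('pics/c4.png',np.hstack([f(c['pixels'][235:325,280:370]),f(x['pixels'][180:270,265:355])]))
```

```text
(no output)
```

View pics/c4.png

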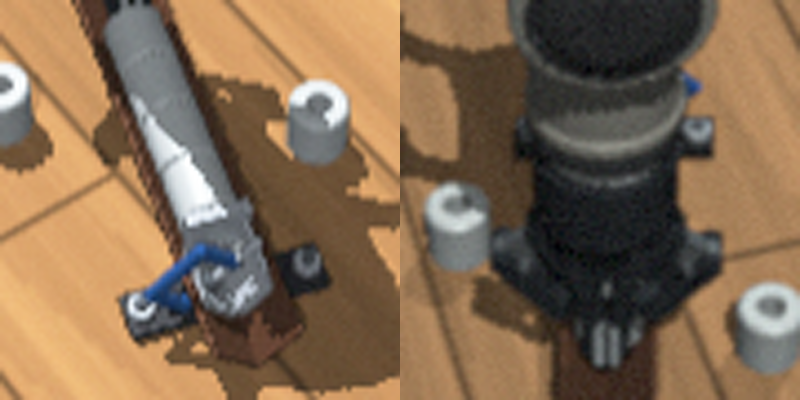

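In the scene crop the leading bush is now nearly at the plate, around (325, 283), and everything is straight. I'll continue in 1 mm steps and watch the force.

>>> {"op": "carry_out", "data": {
  "increments": [
    [0,[0.1,0,0],0],
    [0,[0.2,0,0],0],
    [0,[0.3,0,0],0],
    [0,[0.4,0,0],0]
  ]
}}

```text
time: 10.1
tool_pos: [0.5333, -0.0356, 0.0538]
tool_rot: [0.809, 0.588, -0.0, -0.0]
contact_force: [-1.4, -5.9, -1.2]
finger_gap: 0.0002
grasp_force: 2.8
```

>>> {"op": "carry_out", "data": {
  "increments": [
    [0,[0.1,0,0],0],
    [0,[0.2,0,0],0],
    [0,[0.3,0,0],0]
  ]
}}

```text
time: 10.4
tool_pos: [0.5339, -0.0337, 0.0538]
tool_rot: [0.809, 0.588, -0.001, 0.0]
contact_force: [-5.0, -14.3, -0.0]
finger_gap: 0.0002
grasp_force: 7.7
```

>>> {"op": "carry_out", "data": {
  "increments": [
    [0,[0.05,0,0],0],
    [0,[0.1,0,0],0],
    [0,[0.1,0,0],0]
  ]
}}

```text
time: 10.7
tool_pos: [0.534, -0.0337, 0.0538]
tool_rot: [0.809, 0.588, -0.002, 0.001]
contact_force: [-5.5, -15.2, -1.1]
finger_gap: 0.0001
grasp_force: 8.1
```

>>> {"op": "carry_out", "data": {
  "increments": [
    [0,[0.1,0,0],0],
    [0,[0.1,0,0],0]
  ]
}}

```text
time: 10.9
tool_pos: [0.534, -0.0337, 0.0538]
tool_rot: [0.809, 0.588, -0.002, 0.001]
contact_force: [-7.0, -19.6, -0.2]
finger_gap: -0.0001
grasp_force: 10.6
```

Stalled at 21 N, so the row is tight. Now I back straight off gently and then lift.

>>> {"op": "carry_out", "data": {
  "increments": [
    [0,[-0.3,0,0],0],
    [0,[-0.8,0,0],0],
    [0,[-1.5,0,0],0],
    [0,[-2.5,0,0],0],
    [0,[-3.5,0,-2],0],
    [0,[-5,0,-6],0],
    [0,[-6,0,-10],0],
    [0,[-8,0,-13],0]
  ]
}}

```text
time: 11.7
tool_pos: [0.5107, -0.1072, 0.1863]
tool_rot: [0.809, 0.588, 0.001, 0.001]
contact_force: [0.8, -0.2, 0.1]
finger_gap: -0.0002
grasp_force: 0.0
```

>>> {"op": "carry_out", "data": {
  "increments": [
    [0,[-5,0,-3],0],
    [0,[-10,0,-5],0],
    [0,[-13,0,-5],0],
    [0,[-13,0,-5],0],
    [0,[-13,0,-5],0]
  ]
}}

```text
time: 12.2
tool_pos: [0.4697, -0.2313, 0.2337]
tool_rot: [0.81, 0.587, 0.0, -0.0]
contact_force: [-0.5, -0.0, -1.2]
finger_gap: 0.0001
grasp_force: 0.0
```

Run:
```python
from h import *
c=read_camera('scene');x=read_camera('side')
f=lambda a:cv2.cvtColor(cv2.resize(a,(400,400),interpolation=cv2.INTER_CUBIC),cv2.COLOR_RGB2BGR)
cv2.imwrite('pics/c5.png',np.hstack([f(c['pixels'][215:325,265:375]),f(x['pixels'][180:290,255:365])]))
print(bot.sense()['contact_force'],boxes_of('stop_face',c)[:1])
```

```text
[ 0.17513154 -1.28485533  0.24117804] [{'position': [0.5971, 0.148, 0.0443], 'p': 0.68}]
```

View pics/c5.png

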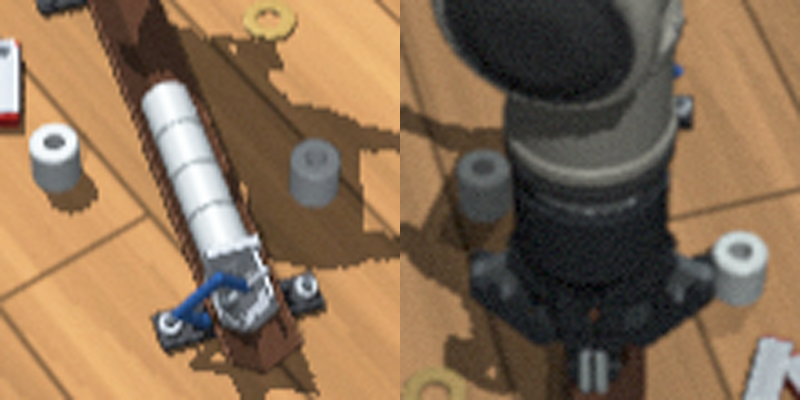

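The scene crop shows the four bushes closed up and straight, with the leading one against the plate at about (329, 282). The stop and the other things are where they were, and the hand is clear.

```bash
python3 -c "
from plant import bot
print(bot.job_done())"
```

```text
the job is handed in; nothing more can be done
None
```

I pushed the four bushes as one closed-up train until the row stalled against the stop plate at about 21 N. The hand was then withdrawn and the job handed in at about 12 s; the last picture showed no gaps and the stop in place, but the hand-in gave no verdict.

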